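Hang up the steamer basket and put the lid on the casserole

TASK

Lift the wire steamer basket out of the blue casserole and hang it by its red handle on the hook of the drip stand, letting it go there. Then put the blue lid on the casserole, square and fully seated so that it lies flush on the rim all round; lower it gently, do not drop it. Leave the casserole and everything else on the table where they are.

Things in the scene. Friction and masses are not known exactly. Their poses are not given: they have to be found in the camera images.
- pan: open rectangular blue ceramic casserole, white inside: 200 (x) x 140 (y) x 70 mm high (rim at z = 70), walls 6 mm (inside 188 x 128), floor 8 mm, a 12 mm ear on each short end (224 mm over the ears). Loose, 1.5 kg. Origin: centre of its underside; x along its length, z up
- lid: blue lid, right way up on the table, 0.4 kg. Plate 200 (x) x 140 (y), z 6 to 14 mm; white lip under it 180 x 120, z 0 to 6 (lower half 172 x 112), drops inside the rim with 4 mm to spare each side. Black bar handle along x, 84 long, 16 wide, z 32 to 46, on posts 66 mm apart. Origin: centre of the lip's underside, z up. Seated: origin 64 mm above the casserole's; either way round fits
- basket: steel wire basket standing in the casserole, 80 (x) x 130 (y) mm, rim at z = 55, with a rigid arched handle: uprights at y = +-62, straight red cross bar along y, 130 long, 14 wide (x), z 115 to 125. 60 mm clear between rim and bar, 118 mm between the uprights. 0.25 kg. Origin: centre of its underside; z up
- basket_handle (a point): middle of the basket's red handle bar (centre of its section: underside 5 mm below, top 5 mm above); axes as the basket's: bar along y
- stand: fixed steel drip stand: tray 170 (x) x 130 (y) x 14 mm, an upright dark 14 mm post at x = +70 mm, 171 mm high, and a 10 mm round dark hook that comes from the post towards the stand's -x over the middle of the tray. Origin: centre of the tray's underside; z up
- hook_seat (a point): top of the hook's level part, 155 mm above the table, over the tray's middle: the handle bar rests here. Axes as the stand's: hook points to -x, post 65 mm away at +x. Level from x = -15 to +17 mm; the tip rises 22 mm above this point at x = -35. A handle goes on from the -x side, over the tip, bar along y. Basket hanging: handle point 5 mm above this one
- bottle: bystander: green juice bottle, 58 mm wide, 170 high
- canister: bystander: blue and white canister, 82 mm wide, 135 high
- mug: bystander: white mug, 80 mm wide, 92 high
- timer: bystander: white kitchen timer with a red dial, 50 x 70 x 62 mm
- tomatillo: bystander: green tomatillo, 54 mm wide
There are look-alikes about, which are no part of the job. What is shaped like the lid but brown or pink is not meant.

How it is judged:
On the way, in this order (a step that is already met when the one before it is completed fails the run):
1. the basket hangs by its handle on the hook and has been let go (distance between basket_handle and hook_seat below 0.05 m and angle between basket's own z axis and vertical below 0.5 rad and height (world z) of basket above 0.02 m and contact force between basket and the fingers below 0.05 N), for 0.3 s.
2. the lid is seated on the casserole (z of lid in the frame of pan between 0.06 and 0.0665 m and horizontal distance between lid and pan below 0.008 m and angle between the x axis of lid and the x axis of pan, either way round below 0.07 rad and angle between lid's own z axis and vertical below 0.03 rad and angle between the z axis of lid and the z axis of pan, either way round below 0.03 rad), for 0.2 s.
At the end, for the whole second after the job is handed in: Basket hanging: handle middle within 50 mm of the hook seat, tilt under 0.5 rad, underside over 20 mm up, under 0.1 m/s. Lid at rest on the level casserole: origin 60 to 66.5 mm above the casserole's, level within 0.03 rad, centred within 8 mm, square within 0.07 rad (either way round) (all of step 2 and distance between basket_handle and hook_seat below 0.05 m and angle between basket's own z axis and vertical below 0.5 rad and height (world z) of basket above 0.02 m and linear speed of basket below 0.1 m/s and linear speed of lid below 0.02 m/s and angle between pan's own z axis and vertical below 0.03 rad); the robot touches nothing.
It fails at once if the lid is dropped (falls free faster than 0.5 m/s, about 13 mm) (contact force between lid and the fingers below 0.05 N and linear speed of lid above 0.5 m/s).
It fails at once if the casserole is shifted more than 40 mm (distance of pan from where it was at the start of the episode above 0.04 m).
It fails at once if a bystander is moved more than 40 mm (distance of any of bottle, canister, mug, timer, tomatillo from where it was at the start of the episode above 0.04 m).
It also fails if it takes over 72 s, if anything falls off the work surface, if the arm or the gripper's body presses on something with over 40 N, if the wrist force passes 120 N, or if a joint passes its speed limit or range.

ROBOT

A 7-joint arm with a two-finger parallel gripper is mounted at the origin on the work surface. World frame = base frame: x ahead of the robot, y to its left, z up, the work surface at z = 0. Lengths are in m, angles in rad, forces in N, time in s.
With the tool pointing down it reaches from about 0.425 to 0.925 m from the base axis. Payload 6.8 kg.
Tool frame: the origin (TCP) lies midway between the tips of the shut fingers; the grasp point (between the pads) lies 19 mm behind it (r.grip_depth is the distance from the TCP to the grasp point, in m); z points along the fingers, y is the line along which they close (so a half turn about z gives the same grasp; the last joint's range is limited). The gripper opens to 85 mm and grips with 20 to 120 N. Pads are 22 mm wide; open, the fingers measure 114 mm over their backs; the gripper's body (76 mm by 85 mm) begins 54 mm behind the grasp point. The pads swing forward as they close: fully open they stand 13 mm farther back than shut.
Start: joints at [-1.258, 0.477, 0.022, 1.555, -0.011, 1.109, -0.083], TCP at [0.276, 0.616, 0.231] pointing down, gripper open.
Joint ranges: [-2.96, 2.96], [-0.34, 2.1], [-1.41, 1.46], [0.24, 2.44], [-1.37, 4.51], [0.17, 1.92], [-2.96, 2.96]. Speed limits (rad/s): [2.39, 2.39, 3.14, 3.14, 3.14, 3.14, 3.14].

INTERFACE

Orientations are given as a rotation vector (axis times angle).
In Python, from bench import telemetry, grab_frame, calibration, order, silhouettes, r gives the robot as it stands.
- The arm moves only by the tool apply_moves, never from a script. Its argument "moves" is a list of rows, each a list of 7 numbers: the turn, a rotation vector about the tool's x, y, z scaled (see below), then the shift along the tool's x, y, z scaled (see below), then the opening, from -1 (shut) to 1 (fully open). A call has exactly 8 rows; each row shifts and turns the commanded pose from where the row before left it, along the tool's axes as they then stand; what a row does not reach is not made up. The controller multiplies each number of a shift by 1000 mm and each number of a turn by 6 degrees. A row lasts 1/12 s, in which the tool goes at most 41.7 mm and 7.16 degrees, less where a joint would pass 70% of its speed; a pose out of reach is approached as far as the arm can. A call with a number of a shift or a turn outside -1 to 1 is refused whole. A call with a gripper value outside its range is refused whole. The fingers move at their own pace and stop on an object; "grip_force" is the grip in N (left out, the last holds). Time passes only in rows, so rows that do not move let the fingers close, or fill a call up. It gives the time, the measured TCP pose, the force, the opening and the grip force at its end, in the units of the state.
- telemetry.get_obs(): the state, without advancing time (a new reading comes with each control period).
- grab_frame(name): name is "scene" or "top" or "wrist"; returns the picture (420x560x3 uint8, blue, green, red); there is no depth.
- calibration(name): a dict with "fx", "fy", "cx", "cy" (pixels), "k1" (the pictures are not rectified: a ray, as slopes to the right and down, at radius r is drawn at 1 + k1 r^2 times it, then the intrinsics apply), "world_from_camera" (4x4, takes a point from camera to world coordinates); the wrist camera has in their place "mount" (4x4, takes a point from camera to tool coordinates, whose origin is the TCP and whose axes are the flange's). Camera axes: x right, y down, z forward; pixel columns grow to the right and rows downward; lengths in m; the calibration is good to about 2 mm. A picture is of the moment at which its call begins: read the wrist's pose just before it. calibration takes no time and is no camera call.
- order.hand_in(): hands the job in; it is judged then, once.
Trained networks look in the newest picture that a camera, given by its name, has taken for a name from the list of things; names that differ only in an ending like _2 or _b are one class to them, and where a whole thing is asked for, a point or a joint stands for the part that bears it (a point fixed in the world has none). Each returns a list of dicts, best first, with "p" (0 to 1); they miss things now and then, are a little off and sometimes report something else, mostly with a low value. They report only what shows in the picture. A call takes as long as a camera call. They do not tell look-alikes from the thing itself.
- silhouettes(thing, camera): "mask" (420x560 bool, what is visible of it) and "extent" ([centre column, centre row, width, height] in pixels, round what is visible of it).
The state is a dict: "clock": time; "joints": joint angles; "qvel": joint speeds; "tau": joint torques, N m; "tcp_pos": TCP position; "orientation": TCP orientation; "contact_force": force on the tool from outside, world axes, zero at the start; "moment": the same for the moment, N m; "grip_width": finger opening in m; "gripper_force": force on a finger pad.
Only numpy, scipy, OpenCV 4.12 (cv2) and the standard library are available. Lean on these libraries where they do the work, as an engineer would, in place of code of your own. Each camera call takes 0.05 s, during which the arm holds its last target. There are 200 camera calls.

## Working session

There is one attempt and no reset: what is moved stays moved. The work goes in short steps, Python scripts to look and compute and a tool call to move; the robot and the scene stay as the last step left them, time stands still between calls to the robot, and variables do not carry over. Pictures are saved under pics/ and viewed, at most 10 in all, crops included, and the job is handed in when it is done.

Besides the shell and the picture viewer there is one more tool, called after "Call:" as name(argument=value, ...) on one line, values as JSON. apply_moves: Moves the arm, as the interface text tells. Its arguments: {"type":"object","properties":{"moves":{"type":"array"},"grip_force":{"type":"number"}},"required":["moves"]}

```bash
ls; mkdir -p pics; python3 - <<'E'
from bench import telemetry, grab_frame, calibration
import cv2,numpy as np
a=grab_frame("scene");b=grab_frame("top")
cv2.imwrite("pics/a.png",a);cv2.imwrite("pics/b.png",b)
for n in("scene","top","wrist"):print(n,calibration(n))
o=telemetry.get_obs();print(o)
E
```

```text
pics
scene {'fx': 461.74610305869453, 'fy': 461.74610305869453, 'cx': 285.77634933681867, 'cy': 215.49245036930344, 'k1': -0.03662062772933528, 'world_from_camera': array([[ 0.56226417,  0.71329326, -0.41841574,  0.9806604 ],
       [ 0.82691735, -0.47996097,  0.29299345, -0.28766913],
       [ 0.00816702, -0.51073495, -0.85969943,  1.22166905],
       [ 0.        ,  0.        ,  0.        ,  1.        ]])}
top {'fx': 478.2133853097588, 'fy': 478.2133853097588, 'cx': 277.5794059490873, 'cy': 207.74898071815036, 'k1': -0.012201356704962151, 'world_from_camera': array([[ 0.0148901 , -0.98056976,  0.1956048 ,  0.21979688],
       [-0.99976666, -0.01766247, -0.01243657,  0.09900222],
       [ 0.01564979, -0.19537397, -0.98060394,  1.27700798],
       [ 0.        ,  0.        ,  0.        ,  1.        ]])}
wrist {'fx': 344.59838869183585, 'fy': 344.59838869183585, 'cx': 284.6325641574386, 'cy': 204.6654895193042, 'k1': -0.012020430458347381, 'mount': array([[ 8.96883557e-04, -9.57751132e-01, -2.87596880e-01,
         7.27393613e-02],
       [ 9.99999299e-01,  1.08113885e-03, -4.81851646e-
[... 229 characters left out ...]
ray([-1.25809207,  0.47771234,  0.02236264,  1.55631731, -0.01147846,
        1.10928483, -0.0831043 ]), 'qvel': array([-1.90828488e-04, -2.76740744e-03, -1.48635987e-03, -2.45554461e-03,
        2.21368869e-05, -3.07312843e-04,  2.38777060e-03]), 'tau': array([ 3.80818106e-03, -5.97761357e+01,  1.61331441e+00, -2.81952113e+01,
        1.28605653e-02,  5.06308686e-03, -9.42486622e-06]), 'tcp_pos': array([0.27555082, 0.61563668, 0.23044163]), 'orientation': array([-6.56079262e-01, -3.07212576e+00,  2.48464733e-03]), 'contact_force': array([-1.1996091 ,  0.23511928, -0.79215371]), 'moment': array([-0.01592024,  0.02106582, -0.01051941]), 'gripper_force': 0.0, 'grip_width': 0.08559642322868853}
```

View pics/a.png

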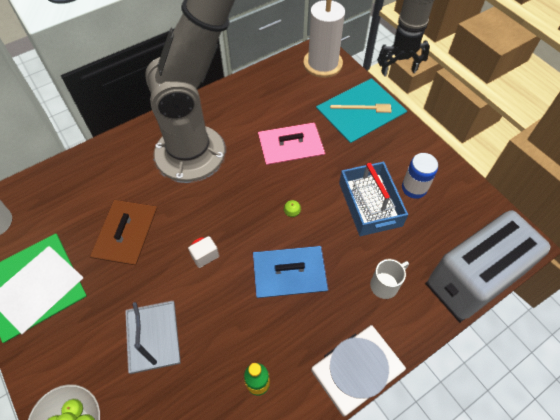

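View pics/b.png

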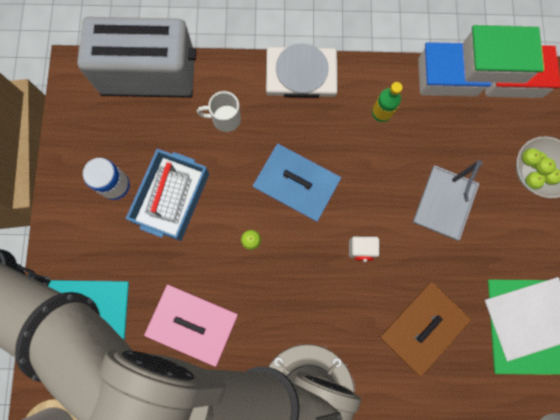

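Candidates for the lid: blue at scene (290,271) / top (297,182); pink at scene (291,142) / top (190,325); brown at scene (124,232) / top (427,328). The blue one fits the description. The casserole with the basket and its red bar is at scene (375,197) / top (168,195). The stand is at scene (152,335) / top (447,200), with its post at the upper right in the top view. The canister at top (105,180) is close to the casserole.

```bash
cat > h.py <<'E'
import numpy as np, cv2
from scipy.optimize import minimize
from scipy.spatial.transform import Rotation as R
from bench import telemetry, grab_frame, calibration, silhouettes
def cam(name):
    c=calibration(name)
    if name=="wrist":
        o=telemetry.get_obs();T=np.eye(4);T[:3,:3]=R.from_rotvec(o["orientation"]).as_matrix();T[:3,3]=o["tcp_pos"]
        c["world_from_camera"]=T@c["mount"]
    return c
def proj(c,P):
    p=np.c_[P,np.ones(len(P))]@np.linalg.inv(c["world_from_camera"]).T
    s=p[:,:2]/p[:,2:3]; s=s*(1+c["k1"]*(s**2).sum(1,keepdims=True))
    return s*[c["fx"],c["fy"]]+[c["cx"],c["cy"]]
def ray(c,uv):  # undistorted ray direction, world
    d=(np.array(uv,float)-[c["cx"],c["cy"]])/[c["fx"],c["fy"]]; s=d.copy()
    for _ in range(5): s=d/(1+c["k1"]*(s@s))
    W=c["world_from_camera"]; return W[:3,3],W[:3,:3]@np.r_[s,1]
def onplane(c,uv,z):
    o,d=ray(c,uv); return o+d*(z-o[2])/d[2]
def box(x0,x1,y0,y1,z0,z1): return np.array([[x,y,z] for x in(x0,x1) for y in(y0,y1) for z in(z0,z1)])
PAN=[box(-.1,.1,-.07,.07,0,.07),box(-.112,.112,-.035,.035,.045,.06)]
LID=[box(-.1,.1,-.07,.07,.006,.014),box(-.042,.042,-.008,.008,.032,.046)]
STAND=[box(-.085,.085,-.065,.065,0,.014),box(.063,.077,-.007,.007,0,.171),box(-.015,.065,-.005,.005,.145,.155),
  np.r_[box(-.02,-.012,-.005,.005,.145,.155),box(-.04,-.033,-.005,.005,.17,.177)]]
BAR=[box(-.007,.007,-.065,.065,.115,.125)]
def render(c,parts,pose,S=4):
    x,y,a=pose[:3]; z=pose[3] if len(pose)>3 else 0
    m=np.zeros((420*S,560*S),np.uint8); Rz=R.from_euler("z",a).as_matrix()
    for P in parts:
        q=proj(c,P@Rz.T+[x,y,z]); h=cv2.convexHull(((q+.5)*S).astype(np.float32)).round().astype(np.int32)
        cv2.fillConvexPoly(m,h,1)
    return cv2.resize(m.astype(np.float32),(560,420),interpolation=cv2.INTER_AREA)
def fit(views,parts,x0,step=(.01,.01,.1)):
    def f(p):
        return sum(np.abs(render(c,parts,p)-m).sum()/m.sum() for c,m in views)
    best=None
    x0=np.array(x0,float)
    for k in range(2):
        sx=np.vstack([x0]+[x0+np.eye(len(x0))[i]*(step[i]/(1+3*k)) for i in range(len(x0))])
        r=minimize(f,x0,method="Nelder-Mead",options=dict(initial_simplex=sx,xatol=1e-4,fatol=1e-4)); x0=r.x
    return r.x,r.fun/len(views)
def hull(m):
    m=m.astype(np.uint8); pts=cv2.findNonZero(m); o=np.zeros_like(m); cv2.fillConvexPoly(o,cv2.convexHull(pts),1); return o
def main_blob(m):
    n,l,s,_=cv2.connectedComponentsWithStats(m.astype(np.uint8)); return l==1+np.argmax(s[1:,4]) if n>1 else m
E
python3 - <<'E'
from h import *
V={};F={}
for n in("scene","top"):
    F[n]=grab_frame(n);V[n]={}
    for t in("pan","lid","stand","basket"):
        L=silhouettes(t,n)
        for d in L[:4]:
            m=d["mask"];print(n,t,round(d["p"],2),np.round(d["extent"]),F[n][m].mean(0).round(),m.sum())
        if t=="lid": L=[d for d in L if F[n][d["mask"]].mean(0)[0]-F[n][d["mask"]].mean(0)[2]>60]
        if L: V[n][t]=main_blob(L[0]["mask"])
    hsv=cv2.cvtColor(F[n],cv2.COLOR_BGR2HSV)
    red=((hsv[...,0]<8)|(hsv[...,0]>172))&(hsv[...,1]>150)&(hsv[...,2]>90)
    u,v,w,h=cv2.boundingRect(cv2.findNonZero(V[n]["pan"].astype(np.uint8)))
    k=np.zeros_like(red);k[v-25:v+h,u:u+w]=1
    V[n]["bar"]=main_blob(red&k)
C={n:calibration(n) for n in V}
import pickle;pickle.dump((V,F),open("v.pkl","wb"))
for t,P,z in(("pan",PAN,.07),("lid",LID,.014),("stand",STAND,.014),("bar",BAR,.128)):
    c=C["top"];m=V["top"][t];ys,xs=np.nonzero(m)
    p0=onplane(c,(xs.mean(),ys.mean()),z)
    hl=t in("pan","lid")
    views=[(C[n],(hull(V[n][t]) if hl else V[n][t]).astype(np.float32)) for n in V]
    Ps=[np.vstack(P)] if t=="lid" else P
    for vs,lab in((views,"both"),(views[:1],"scene"),(views[1:],"top")):
        rs=[]
        for a in np.arange(0,2*np.pi if t=="stand" else np.pi,np.pi/4):
            rs.append(fit(vs,Ps,[p0[0],p0[1],a]+([.008] if t=="bar" and lab=="both" else []) ,(.01,.01,.1,.005)))
        b=min(rs,key=lambda r:r[1]);print(t,lab,b[0].round(4),round(b[1],3))
E
```

```text
scene pan 0.77 [372. 200.  66.  75.] [128. 108.  90.] 2196
scene lid 0.9 [292. 144.  67.  41.] [176. 142. 229.] 2027
scene lid 0.87 [288. 273.  76.  52.] [189. 136.  84.] 3158
scene lid 0.71 [123. 233.  66.  64.] [ 36.  67. 120.] 2876
scene lid 0.63 [152. 337.  54.  77.] [173. 166. 160.] 3204
scene stand 0.62 [154. 337.  52.  80.] [171. 164. 159.] 3318
scene basket 0.89 [372. 193.  44.  57.] [151. 152. 182.] 1137
scene basket 0.36 [291. 273.  72.  52.] [186. 134.  84.] 3300
top pan 0.69 [169. 194.  84.  93.] [166. 153. 139.] 3637
top lid 0.83 [298. 183.  86.  73.] [171. 135.  94.] 3742
top lid 0.73 [427. 328.  92.  90.] [ 47.  84. 130.] 4374
top lid 0.69 [192. 325.  92.  80.] [182. 160. 220.] 4246
top stand 0.74 [447. 201.  64.  75.] [160. 155. 152.] 3194
top basket 0.67 [168. 193.  50.  60.] [152. 152. 183.] 1342
pan both [0.4974 0.3725 2.807 ] 0.04
pan scene [0.4983 0.3702 2.7928] 0.031
pan top [ 0.4972  0.3741 -0.3467] 0.036
lid both [0.5476 0.0308 1.0797] 0.036
lid scene [0.5476 0.0296 1.086 ] 0.022
lid top [0.5473 0.032  1.0781] 0.039
stand both [ 0.4982 -0.377   5.8979] 0.043
stand scene [ 0.4995 -0.3777  5.913 ] 0.032
stand top [ 0.4967 -0.376   5.8944] 0.041
bar both [0.4948 0.3739 1.3187 0.0076] 0.499
bar scene [0.4911 0.3785 1.3154] 0.34
bar top [0.5018 0.3752 1.3117] 0.663
```

```bash
cat >> h.py <<'E'
def phi(o):
    y=R.from_rotvec(o["orientation"]).as_matrix()[:,1]; return np.arctan2(y[1],y[0])
def plan(xyz,ph,n=8,start=None,grip=1):
    """constant row (turn z, shift x y z) repeated n times from the present pose to xyz with tool y at heading ph"""
    o=telemetry.get_obs(); p=np.array(o["tcp_pos"]); f=phi(o)
    if start is not None: p,f=np.array(start[:3]),start[3]
    d=(ph-f+np.pi)%(2*np.pi)-np.pi; t=-d/n   # tool z is down
    A=sum(np.array([[-np.sin(a),np.cos(a)],[np.cos(a),np.sin(a)]]).T@np.eye(2) for a in [f+d/n*i for i in range(n)])
    # tool x = (-sin a, cos a), tool y = (cos a, sin a)
    A=sum(np.array([[-np.sin(a),np.cos(a)],[np.cos(a),np.sin(a)]]) for a in [f+d/n*i for i in range(n)])
    D=np.array(xyz)-p; s=np.linalg.solve(A,D[:2])
    row=[0,0,round(np.degrees(t)/6,3),round(s[0],4),round(s[1],4),round(-D[2]/n,4),grip]
    print("now",p.round(4),round(f,4),"n",n,"row",row,"len",round(float(np.hypot(np.linalg.norm(s),D[2]/n)),4),"deg",round(float(np.degrees(t)),2))
E
sed -i '/A=sum.*eye/d' h.py
python3 - <<'E'
from h import *
grab_frame("top")
for t,z in(("canister",.135),("mug",.092),("bottle",.17),("tomatillo",.03),("timer",.05)):
    for d in silhouettes(t,"top")[:1]:
        x,y,w,h=d["extent"];print(t,round(d["p"],2),np.round([x,y,w,h]),onplane(calibration("top"),(x,y),z/2).round(3))
plan([.485,.383,.25],1.31,8)
E
```

```text
canister 0.76 [108. 180.  45.  39.] [0.526 0.527 0.068]
mug 0.57 [220. 110.  48.  42.] [0.734 0.244 0.046]
bottle 0.56 [387. 103.  27.  38.] [ 0.749 -0.203  0.085]
tomatillo 0.64 [250. 241.  17.  19.] [0.38  0.156 0.015]
timer 0.7 [365. 246.  32.  24.] [ 0.37  -0.149  0.025]
now [0.2757 0.6161 0.2313] 1.15 n 8 row [0, 0, np.float64(-0.191), np.float64(-0.0346), np.float64(-0.0184), np.float64(-0.0023), 1] len 0.0393 deg -1.15
```

Call:
apply_moves(moves=[[0, 0, -0.19, -0.0346, -0.0184, -0.0023, 1], [0, 0, -0.19, -0.0346, -0.0184, -0.0023, 1], [0, 0, -0.19, -0.0346, -0.0184, -0.0023, 1], [0, 0, -0.19, -0.0346, -0.0184, -0.0023, 1], [0, 0, -0.19, -0.0346, -0.0184, -0.0023, 1], [0, 0, -0.19, -0.0346, -0.0184, -0.0023, 1], [0, 0, -0.19, -0.0346, -0.0184, -0.0023, 1], [0, 0, -0.19, -0.0346, -0.0184, -0.0023, 1]], grip_force=60)

```text
clock: 1.57
tcp_pos: [0.4858, 0.3813, 0.2501]
orientation: [0.408, 3.115, 0.001]
contact_force: [0.6, 0.1, -0.3]
grip_width: 0.0852
gripper_force: 0.0
```

```bash
python3 - <<'E'
from h import *
c=cam("wrist");f=grab_frame("wrist");o=telemetry.get_obs();print(o["tcp_pos"],phi(o),abs(o["qvel"]).max())
import pickle
hsv=cv2.cvtColor(f,cv2.COLOR_BGR2HSV)
red=main_blob(((hsv[...,0]<10)|(hsv[...,0]>170))&(hsv[...,1]>130)&(hsv[...,2]>70))
L=silhouettes("pan","wrist");print([(d["p"],d["extent"]) for d in L])
pickle.dump((c,f,red,L),open("w1.pkl","wb"))
r=fit([(c,red.astype(np.float32))],BAR,[.494,.374,1.31,.008],(.01,.01,.1,.005));print("bar",r,red.sum())
g=f.copy()
for parts,p,col in((BAR,r[0],(0,255,0)),(PAN[:1],[.4974,.3725,2.807],(0,255,255))):
    m=(render(c,parts,p)>.5).astype(np.uint8);cs,_=cv2.findContours(m,cv2.RETR_EXTERNAL,cv2.CHAIN_APPROX_NONE);cv2.drawContours(g,cs,-1,col,1)
cv2.imwrite("pics/w1.png",g)
E
```

```text
[0.49364624 0.37294144 0.25082385] 1.3000423018443352 0.19056322728002364
[(0.68, [283.8, 181.0, 159.6, 220.8])]
bar (array([0.4093615 , 0.352874  , 0.38460255, 0.14831561]), np.float64(0.962129533290863)) 77001
```

View pics/w1.png

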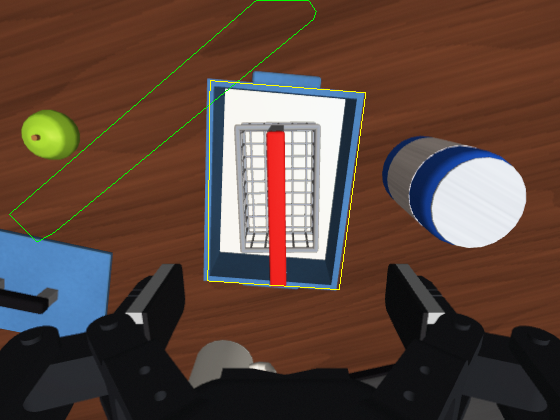

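The wrist view shows the pan outline matching well, with corners at (208,80), (365,92), (340,290) and (207,280). The red bar runs (276,130)–(278,285), and the canister stands to the right at (455,195). The green bar fit is wrong because the red mask took in the wood, so I'll tighten it.

```bash
python3 - <<'E'
from h import *
grab_frame("wrist");c=cam("wrist");f=grab_frame("wrist");o=telemetry.get_obs();print(o["tcp_pos"],phi(o),abs(o["qvel"]).max())
b,g,r=[f[...,i].astype(int) for i in range(3)]
red=main_blob((r>150)&(g<90)&(b<90));print(red.sum(),cv2.boundingRect(cv2.findNonZero(red.astype(np.uint8))))
print("bar z fixed",fit([(c,red.astype(np.float32))],BAR,[.494,.374,1.31],(.01,.01,.1)))
print("bar z free",fit([(c,red.astype(np.float32))],BAR,[.494,.374,1.31,.008],(.01,.01,.1,.005)))
def pz(p): return p
for z in(.006,.008,.010):
    P=[BAR[0]+[0,0,z]];print(z,fit([(c,red.astype(np.float32))],P,[.494,.374,1.31],(.01,.01,.1)))
# pan: outer rim by blue colour
hsv=cv2.cvtColor(f,cv2.COLOR_BGR2HSV)
bl=(hsv[...,0]>95)&(hsv[...,0]<125)&(hsv[...,1]>90); bl[:, :190]=0; bl[:,375:]=0; bl[300:]=0
m=hull(main_blob(bl)).astype(np.float32)
print("pan",fit([(c,m)],[np.vstack([PAN[0],box(-.112,.112,-.033,.033,.055,.062)])],[.4974,.3725,2.807]))
E
```

```text
[0.48594936 0.38166799 0.24991139] 1.3055912421822717 0.04862331539488247
2673 (268, 127, 21, 156)
bar z fixed (array([0.49781051, 0.37022273, 1.32095613]), np.float64(0.046834081411361694))
bar z free (array([0.4955994 , 0.37112157, 1.31971609, 0.01011277]), np.float64(0.07292835414409637))
0.006 (array([0.49735301, 0.37050182, 1.32188617]), np.float64(0.04554807394742966))
0.008 (array([0.49713229, 0.37062068, 1.31884914]), np.float64(0.05742611363530159))
0.01 (array([0.49700565, 0.37065117, 1.32028921]), np.float64(0.06930415332317352))
pan (array([0.49696528, 0.36960024, 2.79616775]), np.float64(0.026608293876051903))
```

```bash
python3 - <<'E'
from h import *
plan([.468,.378,.110],1.32,6)
E
```

```text
now [0.4859 0.3817 0.2499] 1.3056 n 6 row [0, 0, np.float64(-0.023), np.float64(0.0027), np.float64(-0.0014), np.float64(0.0233), 1] len 0.0235 deg -0.14
```

Call:
apply_moves(moves=[[0, 0, -0.023, 0.0027, -0.0014, 0.0233, 0.4], [0, 0, -0.023, 0.0027, -0.0014, 0.0233, 0.4], [0, 0, -0.023, 0.0027, -0.0014, 0.0233, 0.4], [0, 0, -0.023, 0.0027, -0.0014, 0.0233, 0.4], [0, 0, -0.023, 0.0027, -0.0014, 0.0233, 0.4], [0, 0, -0.023, 0.0027, -0.0014, 0.0233, 0.4], [0, 0, 0, 0, 0, 0, 0.4], [0, 0, 0, 0, 0, 0, 0.4]])

```text
clock: 2.43
tcp_pos: [0.4651, 0.3798, 0.1091]
orientation: [-0.383, -3.116, 0.003]
contact_force: [-0.0, 0.1, 0.2]
grip_width: 0.0594
gripper_force: 0.0
```

Call:
apply_moves(moves=[[0, 0, 0, 0, 0, 0, -1], [0, 0, 0, 0, 0, 0, -1], [0, 0, 0, 0, 0, 0, -1], [0, 0, 0, 0, 0, 0, -1], [0, 0, 0, 0, 0, 0, -1], [0, 0, 0, 0, 0, 0, -1], [0, 0, 0, 0, 0, 0, -1], [0, 0, 0, 0, 0, 0, -1]], grip_force=70)

```text
clock: 3.1
tcp_pos: [0.4676, 0.3793, 0.1113]
orientation: [0.388, 3.116, 0.002]
contact_force: [-1.3, -0.6, 6.8]
grip_width: 0.0123
gripper_force: 68.5
```

Call:
apply_moves(moves=[[0, 0, 0, 0, 0, -0.01, -1], [0, 0, 0, 0, 0, -0.02, -1], [0, 0, 0, 0, 0, -0.02, -1], [0, 0, 0, 0, 0, -0.025, -1], [0, 0, 0, 0, 0, -0.025, -1], [0, 0, 0, 0, 0, -0.025, -1], [0, 0, 0, 0, 0, -0.015, -1], [0, 0, 0, 0, 0, -0.01, -1]])

```text
clock: 3.77
tcp_pos: [0.4675, 0.3792, 0.2627]
orientation: [0.388, 3.116, 0.004]
contact_force: [0.1, 0.9, -2.6]
grip_width: 0.0127
gripper_force: 68.7
```

```bash
python3 - <<'E'
from h import *
import pickle
grab_frame("wrist");c=cam("wrist");f=grab_frame("wrist");s=grab_frame("scene");o=telemetry.get_obs();print(o["tcp_pos"],phi(o),o["contact_force"],o["grip_width"])
# pan now empty: refine
hsv=cv2.cvtColor(f,cv2.COLOR_BGR2HSV)
bl=((hsv[...,0]>95)&(hsv[...,0]<125)&(hsv[...,1]>90))
pickle.dump((c,f),open("w2.pkl","wb"))
cv2.imwrite("pics/w2.png",np.hstack([f[:,60:460],s[60:480,180:560][:360].copy() if 0 else cv2.resize(s[60:270,260:460],(400,420))]))
E
```

```text
[0.46695102 0.37883071 0.26016084] 1.3235271112882734 [-0.01842114  0.02276117 -3.25641249] 0.01228182443871914
```

View pics/w2.png

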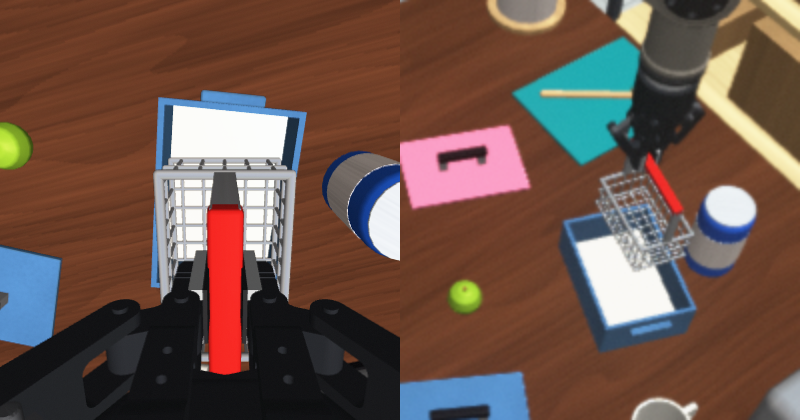

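The basket is held level and clear of the casserole. In the left half the bar's far end is at about (285,207) in original wrist pixels. Next I'll measure the grip offset along the bar and plan the carry.

```bash
cat >> h.py <<'E'
ST=np.array([.4982,-.377]);SY=-.385
def stp(x,y,st=ST,a=SY): return st+np.array([np.cos(a)*x-np.sin(a)*y,np.sin(a)*x+np.cos(a)*y])
E
python3 - <<'E'
from h import *
import pickle
c,f=pickle.load(open("w2.pkl","rb"));o=telemetry.get_obs()
p=onplane(c,(285,207),.2600+.019+.005);M=R.from_rotvec(o["orientation"]).as_matrix()
t=M.T@(p-o["tcp_pos"]);print("far end in tool",t.round(4)); off=-(t[0]+.065);print("tcp offset along +y",off)
off=.03
print("tomove")
e=stp(-.11,off);plan([e[0],e[1],.262],SY,24);print("entry",e,"seat",stp(0,off))
E
```

```text
far end in tool [ 0.0343  0.0003 -0.0238]
tcp offset along +y -0.09925815555762732
tomove
now [0.467  0.3788 0.2602] 1.3235 n 24 row [0, 0, np.float64(0.68), np.float64(-0.027), np.float64(-0.0181), np.float64(-0.0001), 1] len 0.0325 deg 4.08
entry [ 0.40751895 -0.30788454] seat [ 0.50946677 -0.34919605]
```

Call:
apply_moves(moves=[[0, 0, 0.68, -0.027, -0.0181, 0, -1], [0, 0, 0.68, -0.027, -0.0181, 0, -1], [0, 0, 0.68, -0.027, -0.0181, 0, -1], [0, 0, 0.68, -0.027, -0.0181, 0, -1], [0, 0, 0.68, -0.027, -0.0181, 0, -1], [0, 0, 0.68, -0.027, -0.0181, 0, -1], [0, 0, 0.68, -0.027, -0.0181, 0, -1], [0, 0, 0.68, -0.027, -0.0181, 0, -1]])

```text
clock: 4.58
tcp_pos: [0.5859, 0.15, 0.2578]
orientation: [-1.252, -2.879, 0.004]
contact_force: [1.4, 0.6, -1.8]
grip_width: 0.0123
gripper_force: 68.7
```

Call:
apply_moves(moves=[[0, 0, 0.68, -0.027, -0.0181, 0, -1], [0, 0, 0.68, -0.027, -0.0181, 0, -1], [0, 0, 0.68, -0.027, -0.0181, 0, -1], [0, 0, 0.68, -0.027, -0.0181, 0, -1], [0, 0, 0.68, -0.027, -0.0181, 0, -1], [0, 0, 0.68, -0.027, -0.0181, 0, -1], [0, 0, 0.68, -0.027, -0.0181, 0, -1], [0, 0, 0.68, -0.027, -0.0181, 0, -1]])

```text
clock: 5.25
tcp_pos: [0.563, -0.1053, 0.2581]
orientation: [-2.011, -2.411, 0.003]
contact_force: [1.3, -0.6, -2.2]
grip_width: 0.0126
gripper_force: 68.7
```

Call:
apply_moves(moves=[[0, 0, 0.68, -0.027, -0.0181, 0, -1], [0, 0, 0.68, -0.027, -0.0181, 0, -1], [0, 0, 0.68, -0.027, -0.0181, 0, -1], [0, 0, 0.68, -0.027, -0.0181, 0, -1], [0, 0, 0.68, -0.027, -0.0181, 0, -1], [0, 0, 0.68, -0.027, -0.0181, 0, -1], [0, 0, 0.68, -0.02, -0.015, 0, -1], [0, 0, 0.68, -0.02, -0.015, 0, -1]])

```text
clock: 5.92
tcp_pos: [0.4196, -0.2939, 0.2597]
orientation: [-2.606, -1.755, -0.007]
contact_force: [8.2, 5.6, 0.4]
grip_width: 0.0125
gripper_force: 102.5
```

```bash
python3 - <<'E'
from h import *
grab_frame("top");c=cam("wrist");w=grab_frame("wrist");s=grab_frame("scene");o=telemetry.get_obs();print(o["tcp_pos"],phi(o),o["grip_width"])
e=stp(-.11,.031);plan([e[0],e[1],.178],SY,6,grip=-1)
g=s.copy()
m=(render(calibration("scene"),STAND,[*ST,SY])>.5).astype(np.uint8);cs,_=cv2.findContours(m,cv2.RETR_EXTERNAL,cv2.CHAIN_APPROX_NONE);cv2.drawContours(g,cs,-1,(0,255,0),1)
cv2.imwrite("pics/s3.png",np.hstack([cv2.resize(w,(400,300)),cv2.resize(g[220:400,60:300],(400,300))]))
E
```

```text
[ 0.41751139 -0.29423731  0.25982145] -0.38580751447718087 0.0125588107721083
now [ 0.4175 -0.2942  0.2598] -0.3858 n 6 row [0, 0, np.float64(-0.001), np.float64(-0.0026), np.float64(-0.0007), np.float64(0.0136), -1] len 0.0139 deg -0.01
```

View pics/s3.png

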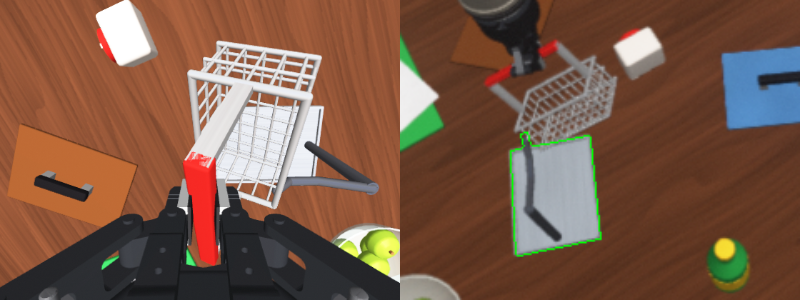

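The basket is tilted. It was carried with its underside at about 0.16, below the hook tip at 0.177, and bumped the hook. In the wrist half the hook runs (290,183)–(375,190) beside the basket wall, and 8–10 N of sideways force is showing. I'll raise it straight up and look again.

Call:
apply_moves(moves=[[0, 0, 0, 0, 0, -0.01, -1], [0, 0, 0, 0, 0, -0.01, -1], [0, 0, 0, 0, 0, -0.015, -1], [0, 0, 0, 0, 0, -0.015, -1], [0, 0, 0, 0, 0, -0.015, -1], [0, 0, 0, 0, 0, -0.015, -1], [0, 0, 0, 0, 0, 0, -1], [0, 0, 0, 0, 0, 0, -1]])

```text
clock: 6.73
tcp_pos: [0.4178, -0.2959, 0.34]
orientation: [2.605, 1.754, 0.0]
contact_force: [0.0, 0.6, -3.0]
grip_width: 0.0124
gripper_force: 93.2
```

```bash
python3 - <<'E'
from h import *
w=grab_frame("wrist");s=grab_frame("scene");t=grab_frame("top");o=telemetry.get_obs();print(o["tcp_pos"],phi(o),o["grip_width"],o["contact_force"],o["moment"],o["gripper_force"])
cv2.imwrite("pics/s4.png",np.hstack([cv2.resize(w,(400,300)),cv2.resize(s[190:400,60:340],(400,300))]))
E
```

```text
[ 0.41711833 -0.29521374  0.33870232] -0.38541829732947486 0.01283368504711527 [-0.57230655  0.42957294 -2.82692688] [ 0.09708297  0.09193466 -0.01501051] 93.1591644929722
```

View pics/s4.png

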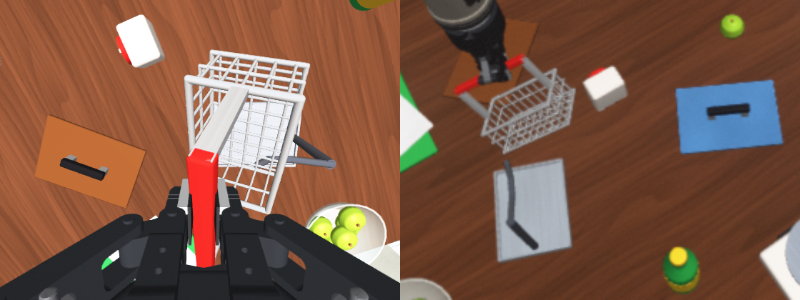

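It's free now (about 3 N, weight only) but tilted in the fingers. Wrist pixels at full scale: bar end (286,212), rim corners (266,108), (424,137) and (378,294). I'll solve for its attitude in the tool frame.

```bash
python3 - <<'E'
from h import *
from scipy.optimize import least_squares
c=calibration("wrist");c["world_from_camera"]=c["mount"]
X=np.array([[0,.065,.125],[-.04,.065,.055],[.04,.065,.055],[.04,-.065,.055]]);U=np.array([[286,212],[266,108],[424,137],[378,294]])
# basket->tool: nominal x->tool y, y->tool x, z->-z
N=np.array([[0,1,0],[1,0,0],[0,0,-1.]])
def res(p):
    M=R.from_rotvec(p[:3]).as_matrix()@N; q=X@M.T+p[3:]
    g=M@[0,p[6],.12]+p[3:6]-[0,0,-.019] if 0 else None
    return None
def res(p):
    M=R.from_rotvec(p[:3]).as_matrix()@N; t=np.array([0,0,-.019])-M@[0,p[3],.12]+[p[4],p[5],p[6]]
    return np.r_[(proj(c,X@M.T+t)-U).ravel()/3,(p[4:]/[.003,.001,.005])]
r=least_squares(res,[0,0,0,.03,0,0,0]);M=R.from_rotvec(r.x[:3]).as_matrix()@N
print("rot deg",np.degrees(r.x[:3]).round(1),"off",r.x[3:].round(4));print((res(r.x)[:8]*3).round(1))
print("basket z in tool",M[:,2].round(3),"bar dir",M[:,1].round(3))
o=telemetry.get_obs();print(o["tau"].round(1)[-3:])
E
```

```text
rot deg [-22.6  25.6   4.7] off [0.0254 0.0019 0.0018 0.0098]
[-4.1  1.1 -1.7 -2.4  1.  -0.1 -2.5  3.1]
basket z in tool [-0.404 -0.389 -0.828] bar dir [ 0.9   -0.008 -0.436]
[-0.  -0.1  0. ]
```

The basket is tilted about 34° in the grip. The clean mend is to set it on free table at about (0.56,-0.19), let it stand upright, and regrasp.

```bash
python3 - <<'E'
from h import *
N=np.array([[0,1,0],[1,0,0],[0,0,-1.]]);M=R.from_euler("xyz",[0,0,0]).as_matrix()
M=R.from_rotvec(np.radians([-22.6,25.6,4.7])).as_matrix()@N
B=np.array([[x,y,0] for x in(-.04,.04) for y in(-.065,.065)])-[0,.0254,.12]
print("corner in tool rel grasp",(B@M.T).round(3).tolist())
# want basket footprint centre near (.56,-.19), keep heading
f=-.385; c=(M@[0,-.0254,-.12]); d=np.array([-np.sin(f)*c[0]+np.cos(f)*c[1],np.cos(f)*c[0]+np.sin(f)*c[1]])
t=np.array([.56,-.19])-d;print("tcp xy",t)
plan([t[0],t[1],.339],f,6,grip=-1)
E
```

```text
corner in tool rel grasp [[-0.026, 0.011, 0.153], [0.091, 0.009, 0.096], [-0.039, 0.084, 0.125], [0.078, 0.083, 0.068]]
tcp xy [ 0.50690551 -0.19621407]
now [ 0.4171 -0.2952  0.3387] -0.3854 n 6 row [0, 0, np.float64(-0.001), np.float64(0.0209), np.float64(0.0077), np.float64(-0.0), -1] len 0.0223 deg -0.0
```

Call:
apply_moves(moves=[[0, 0, 0, 0.0209, 0.0077, 0, -1], [0, 0, 0, 0.0209, 0.0077, 0, -1], [0, 0, 0, 0.0209, 0.0077, 0, -1], [0, 0, 0, 0.0209, 0.0077, 0, -1], [0, 0, 0, 0.0209, 0.0077, 0, -1], [0, 0, 0, 0.0209, 0.0077, 0, -1], [0, 0, 0, 0, 0, 0.03, -1], [0, 0, 0, 0, 0, 0.03, -1]])

```text
clock: 7.55
tcp_pos: [0.5095, -0.1954, 0.2793]
orientation: [2.601, 1.758, 0.002]
contact_force: [0.1, -0.5, -3.4]
grip_width: 0.0126
gripper_force: 93.0
```

Call:
apply_moves(moves=[[0, 0, 0, 0, 0, 0.03, -1], [0, 0, 0, 0, 0, 0.03, -1], [0, 0, 0, 0, 0, 0.025, -1], [0, 0, 0, 0, 0, 0.02, -1], [0, 0, 0, 0, 0, 0.015, -1], [0, 0, 0, 0, 0, 0.012, -1], [0, 0, 0, 0, 0, 0.006, -1], [0, 0, 0, 0, 0, 0, -1]], grip_force=30)

```text
clock: 8.22
tcp_pos: [0.5067, -0.1964, 0.1404]
orientation: [-2.604, -1.754, 0.004]
contact_force: [-0.2, 0.5, -2.1]
grip_width: 0.0125
gripper_force: 93.1
```

Call:
apply_moves(moves=[[0, 0, 0, 0, 0, 0.004, -1], [0, 0, 0, 0, 0, 0.004, -1], [0, 0, 0, 0, 0, 0.003, -1], [0, 0, 0, 0, 0, 0.003, -1], [0, 0, 0, 0, 0, 0.003, -1], [0, 0, 0, 0, 0, 0.003, -1], [0, 0, 0, 0, 0, 0.003, -1], [0, 0, 0, 0, 0, 0, -1]])

```text
clock: 8.88
tcp_pos: [0.5255, -0.1992, 0.1317]
orientation: [2.583, 1.745, 0.043]
contact_force: [7.5, 7.7, 63.4]
grip_width: 0.0123
gripper_force: 89.7
```

Call:
apply_moves(moves=[[0, 0, 0, 0, 0, -0.008, -1], [0, 0, 0, 0, 0, -0.008, -1], [0, 0, 0, 0, 0, 0, -1], [0, 0, 0, 0, 0, 0, -0.5], [0, 0, 0, 0, 0, 0, -0.4], [0, 0, 0, 0, 0, 0, -0.2], [0, 0, 0, 0, 0, 0, 0], [0, 0, 0, 0, 0, 0, 0]])

```text
clock: 9.55
tcp_pos: [0.5073, -0.1968, 0.1343]
orientation: [-2.605, -1.754, 0.001]
contact_force: [-0.3, 1.1, -0.6]
grip_width: 0.0427
gripper_force: 0.0
```

Call:
apply_moves(moves=[[0, 0, 0, 0, 0, 0, 0.3], [0, 0, 0, 0, 0, 0, 0.4], [0, 0, 0, 0, 0, -0.03, 0.4], [0, 0, 0, 0, 0, -0.03, 0.4], [0, 0, 0, 0, 0, -0.03, 0.4], [0, 0, 0, 0, 0, -0.03, 0.4], [0, 0, 0, 0, 0, -0.02, 0.4], [0, 0, 0, 0, 0, 0, 0.4]])

```text
clock: 10.22
tcp_pos: [0.5099, -0.1979, 0.2794]
orientation: [2.602, 1.751, 0.009]
contact_force: [1.1, -0.9, -0.0]
grip_width: 0.0598
gripper_force: 0.0
```

```bash
python3 - <<'E'
from h import *
import pickle
grab_frame("top");c=cam("wrist");f=grab_frame("wrist");s=grab_frame("scene");o=telemetry.get_obs();print(o["tcp_pos"],phi(o),o["grip_width"],o["contact_force"])
pickle.dump((c,f),open("w5.pkl","wb"))
b,g,r=[f[...,i].astype(int) for i in range(3)]
red=main_blob((r>150)&(g<90)&(b<90));print(red.sum(),cv2.boundingRect(cv2.findNonZero(red.astype(np.uint8))))
rs=[fit([(c,red.astype(np.float32))],BAR,[.53,-.19,a],(.02,.02,.2)) for a in(-.6,-.385,-.1)];q=min(rs,key=lambda r:r[1]);print(q)
m=(render(c,BAR,q[0])>.5).astype(np.uint8);g=f.copy();cs,_=cv2.findContours(m,cv2.RETR_EXTERNAL,cv2.CHAIN_APPROX_NONE);cv2.drawContours(g,cs,-1,(0,255,0),1)
cv2.imwrite("pics/s5.png",np.hstack([cv2.resize(g,(400,300)),cv2.resize(s[190:400,60:340],(400,300))]))
E
```

```text
[ 0.50729881 -0.19642214  0.27427195] -0.3852125143804412 0.059808857879596306 [-0.54542642  0.0442046   0.534688  ]
2676 (309, 61, 28, 157)
(array([ 0.55350401, -0.17400961, -0.42622748]), np.float64(0.07191237062215805))
```

View pics/s5.png

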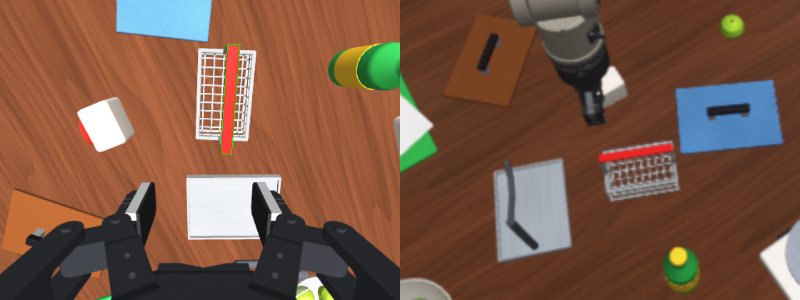

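The basket is standing upright on the table. The bar fit overlays it well: centre (0.5535,-0.174), yaw -0.426. Now I'll regrasp it 30 mm off centre.

```bash
python3 - <<'E'
from h import *
plan([.566,-.147,.102],-.426,7)
s=[.566,-.147,.342,-.426]
e=stp(-.12,.03);plan([*e,.342],SY,8,start=s);print(e)
E
```

```text
now [ 0.5073 -0.1964  0.2743] -0.3852 n 7 row [0, 0, np.float64(0.056), np.float64(0.0098), np.float64(0.0049), np.float64(0.0246), 1] len 0.0269 deg 0.33
now [ 0.566 -0.147  0.342] -0.426 n 8 row [0, 0, np.float64(-0.049), np.float64(-0.0264), np.float64(-0.0115), np.float64(-0.0), 1] len 0.0287 deg -0.29
[ 0.39825096 -0.30412895]
```

Call:
apply_moves(moves=[[0, 0, 0.13, 0.0229, 0.0114, 0.01, 0.4], [0, 0, 0.13, 0.0229, 0.0114, 0.01, 0.4], [0, 0, 0.13, 0.0229, 0.0114, 0.01, 0.4], [0, 0, 0, 0, 0, 0.036, 0.4], [0, 0, 0, 0, 0, 0.036, 0.4], [0, 0, 0, 0, 0, 0.036, 0.4], [0, 0, 0, 0, 0, 0.034, 0.4], [0, 0, 0, 0, 0, 0, 0.4]])

```text
clock: 11.03
tcp_pos: [0.56, -0.1451, 0.0952]
orientation: [-2.633, -1.697, 0.017]
contact_force: [0.1, -0.4, 0.2]
grip_width: 0.0597
gripper_force: 0.0
```

Call:
apply_moves(moves=[[0, 0, 0, 0, 0, 0, 0], [0, 0, 0, 0, 0, 0, -1], [0, 0, 0, 0, 0, 0, -1], [0, 0, 0, 0, 0, 0, -1], [0, 0, 0, 0, 0, 0, -1], [0, 0, 0, 0, 0, 0, -1], [0, 0, 0, 0, 0, 0, -1], [0, 0, 0, 0, 0, 0, -1]], grip_force=80)

```text
clock: 11.7
tcp_pos: [0.5668, -0.1469, 0.1051]
orientation: [2.64, 1.701, 0.004]
contact_force: [-1.9, 0.0, 6.0]
grip_width: 0.0121
gripper_force: 78.1
```

Call:
apply_moves(moves=[[0, 0, 0, 0, 0, -0.015, -1], [0, 0, 0, 0, 0, -0.03, -1], [0, 0, 0, 0, 0, -0.04, -1], [0, 0, 0, 0, 0, -0.04, -1], [0, 0, 0, 0, 0, -0.04, -1], [0, 0, 0, 0, 0, -0.04, -1], [0, 0, 0, 0, 0, -0.025, -1], [0, 0, 0, 0, 0, -0.01, -1]])

```text
clock: 12.37
tcp_pos: [0.5673, -0.1477, 0.3486]
orientation: [2.638, 1.698, 0.012]
contact_force: [0.7, 0.5, -1.3]
grip_width: 0.0121
gripper_force: 78.7
```

Call:
apply_moves(moves=[[0, 0, -0.05, -0.0264, -0.0115, 0, -1], [0, 0, -0.05, -0.0264, -0.0115, 0, -1], [0, 0, -0.05, -0.0264, -0.0115, 0, -1], [0, 0, -0.05, -0.0264, -0.0115, 0, -1], [0, 0, -0.05, -0.0264, -0.0115, 0, -1], [0, 0, -0.05, -0.0264, -0.0115, 0, -1], [0, 0, -0.05, -0.0264, -0.0115, 0, -1], [0, 0, -0.05, -0.0264, -0.0115, 0, -1]])

```text
clock: 13.03
tcp_pos: [0.3958, -0.3044, 0.3421]
orientation: [-2.603, -1.756, -0.0]
contact_force: [0.1, -1.0, -2.4]
grip_width: 0.0123
gripper_force: 78.6
```

```bash
python3 - <<'E'
from h import *
grab_frame("top");grab_frame("top");c=cam("wrist");f=grab_frame("wrist");o=telemetry.get_obs();print(o["tcp_pos"],phi(o),o["grip_width"],o["contact_force"])
e=stp(-.12,.03);plan([*e,.180],SY,8,grip=-1)
# refine the stand with scene+top hull-free tray contour under bright-gray: overlay check
b,g,r=[f[...,i].astype(int) for i in range(3)]
red=main_blob((r>150)&(g<90)&(b<90));u,v,w,h=cv2.boundingRect(cv2.findNonZero(red.astype(np.uint8)));print(u,v,w,h)
p=onplane(c,(u+w/2,v+1),o["tcp_pos"][2]+.024);M=R.from_rotvec(o["orientation"]).as_matrix();print("bar +y end in tool",(M.T@(p-o["tcp_pos"])).round(4))
g=f.copy()
for P in STAND:
    m=(render(c,[P],[*ST,SY])>.5).astype(np.uint8);cs,_=cv2.findContours(m,cv2.RETR_EXTERNAL,cv2.CHAIN_APPROX_NONE);cv2.drawContours(g,cs,-1,(0,255,0),1)
cv2.imwrite("pics/s6.png",g)
E
```

```text
[ 0.39499217 -0.30565961  0.34242273] -0.38964726653289755 0.012044911366344791 [-0.02423665  0.42342767 -1.72389475]
now [ 0.395  -0.3057  0.3424] -0.3896 n 8 row [0, 0, np.float64(-0.006), np.float64(0.0003), np.float64(0.0003), np.float64(0.0203), -1] len 0.0203 deg -0.03
265 204 38 171
bar +y end in tool [ 0.0336 -0.0009 -0.024 ]
```

View pics/s6.png

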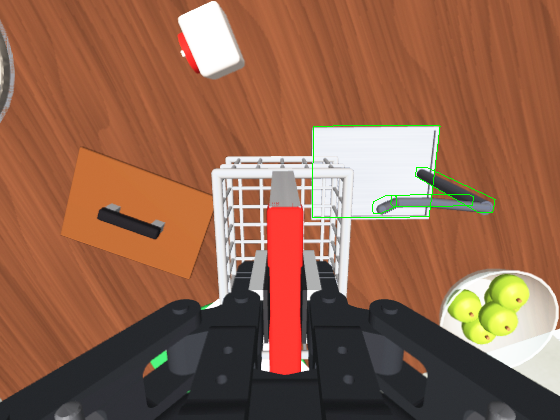

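The basket is upright in the grip. The bar's end is at (285,204), and the stand overlay matches the tray and hook (tip at about (380,209)) within a few pixels. I'll descend to insertion height beside the hook.

Call:
apply_moves(moves=[[0, 0, -0.006, 0, 0.0003, 0.015, -1], [0, 0, -0.006, 0, 0.0003, 0.025, -1], [0, 0, -0.006, 0, 0.0003, 0.025, -1], [0, 0, -0.006, 0, 0.0003, 0.025, -1], [0, 0, -0.006, 0, 0.0003, 0.025, -1], [0, 0, -0.006, 0, 0.0003, 0.025, -1], [0, 0, -0.006, 0, 0.0003, 0.015, -1], [0, 0, 0, 0, 0, 0.007, -1]])

```text
clock: 13.85
tcp_pos: [0.3988, -0.3028, 0.1781]
orientation: [-2.596, -1.761, 0.004]
contact_force: [-0.3, 0.5, -2.6]
grip_width: 0.0121
gripper_force: 78.6
```

```bash
python3 - <<'E'
from h import *
grab_frame("top");c=cam("wrist");f=grab_frame("wrist");s=grab_frame("scene");o=telemetry.get_obs();print(o["tcp_pos"],phi(o),o["contact_force"])
e=stp(0,.03);plan([*e,.180],SY,8,grip=-1)
E
```

```text
[ 0.39979406 -0.30443     0.1807666 ] -0.3794020611610982 [ 0.51769518  0.19908467 -2.14455871]
now [ 0.3998 -0.3044  0.1808] -0.3794 n 8 row [0, 0, np.float64(0.007), np.float64(-0.0001), np.float64(0.0148), np.float64(0.0001), -1] len 0.0148 deg 0.04
```

Move in along stand +x by 120 mm.

Call:
apply_moves(moves=[[0, 0, 0, 0, 0.01, 0, -1], [0, 0, 0, 0, 0.017, 0, -1], [0, 0, 0, 0, 0.018, 0, -1], [0, 0, 0, 0, 0.018, 0, -1], [0, 0, 0, 0, 0.018, 0, -1], [0, 0, 0, 0, 0.018, 0, -1], [0, 0, 0, 0, 0.015, 0, -1], [0, 0, 0, 0, 0.006, 0, -1]])

```text
clock: 14.67
tcp_pos: [0.5148, -0.35, 0.1822]
orientation: [2.596, 1.763, 0.003]
contact_force: [1.0, -0.5, -1.9]
grip_width: 0.0123
gripper_force: 78.6
```

```bash
python3 - <<'E'
from h import *
grab_frame("top");c=cam("wrist");f=grab_frame("wrist");s=grab_frame("scene");o=telemetry.get_obs();print(o["tcp_pos"],phi(o),o["contact_force"])
e=stp(0,.03);plan([*e,.143],SY,8,grip=-1)
g=f[:300].copy()
cv2.imwrite("pics/s7.png",np.hstack([cv2.resize(f,(400,300)),cv2.resize(s[220:400,60:300],(400,300))]))
E
```

```text
[ 0.51140802 -0.349448    0.18131421] -0.3795377305020076 [-1.06023155 -0.82428705 -3.36697036]
now [ 0.5114 -0.3494  0.1813] -0.3795 n 8 row [0, 0, np.float64(0.007), np.float64(-0.0001), np.float64(-0.0002), np.float64(0.0048), -1] len 0.0048 deg 0.04
```

View pics/s7.png

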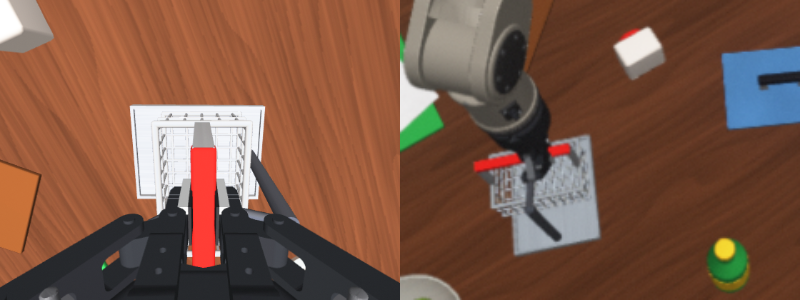

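The bar, at scene-crop (475,165)–(570,148), is over the hook, and the basket is upright inside the tray footprint with no contact. I'll lower it onto the seat.

Call:
apply_moves(moves=[[0, 0, 0, 0, 0, 0.006, -1], [0, 0, 0, 0, 0, 0.006, -1], [0, 0, 0, 0, 0, 0.006, -1], [0, 0, 0, 0, 0, 0.006, -1], [0, 0, 0, 0, 0, 0.005, -1], [0, 0, 0, 0, 0, 0.004, -1], [0, 0, 0, 0, 0, 0.003, -1], [0, 0, 0, 0, 0, 0, -1]])

```text
clock: 15.48
tcp_pos: [0.5108, -0.3492, 0.1446]
orientation: [-2.6, -1.761, 0.0]
contact_force: [-0.7, 0.8, 0.5]
grip_width: 0.0121
gripper_force: 78.9
```

Call:
apply_moves(moves=[[0, 0, 0, 0, 0, 0.001, -1], [0, 0, 0, 0, 0, 0, -0.7], [0, 0, 0, 0, 0, 0, -0.6], [0, 0, 0, 0, 0, 0, -0.4], [0, 0, 0, 0, 0, 0, -0.2], [0, 0, 0, 0, 0, 0, 0], [0, 0, 0, 0, 0, 0, 0], [0, 0, 0, 0, 0, 0, 0]])

```text
clock: 16.15
tcp_pos: [0.5111, -0.3494, 0.1439]
orientation: [2.601, 1.762, 0.0]
contact_force: [-0.0, -0.3, -0.5]
grip_width: 0.0423
gripper_force: 0.0
```

Call:
apply_moves(moves=[[0, 0, 0, 0, 0, -0.01, 0], [0, 0, 0, 0, 0, -0.02, 0], [0, 0, 0, 0, 0, -0.03, 0], [0, 0, 0, 0, 0, -0.03, 0], [0, 0, 0, 0, 0, -0.04, 0], [0, 0, 0, 0, 0, -0.04, 0], [0, 0, 0, 0, 0, -0.03, 0], [0, 0, 0, 0, 0, -0.02, 0]])

```text
clock: 16.82
tcp_pos: [0.5114, -0.3505, 0.3688]
orientation: [2.598, 1.758, 0.004]
contact_force: [0.1, -0.3, -0.7]
grip_width: 0.0428
gripper_force: 0.0
```

```bash
python3 - <<'E'
from h import *
grab_frame("top");c=cam("wrist");f=grab_frame("wrist");s=grab_frame("scene");o=telemetry.get_obs();print(o["tcp_pos"],phi(o),o["contact_force"])
plan([.530,.031,.20],-.49,14)
cv2.imwrite("pics/s8.png",np.hstack([cv2.resize(f,(400,300)),cv2.resize(s[220:400,60:300],(400,300))]))
E
```

```text
[ 0.51139904 -0.35014204  0.36633489] -0.38032278975380884 [0.65575748 0.42302057 0.214958  ]
now [ 0.5114 -0.3501  0.3663] -0.3803 n 14 row [0, 0, np.float64(0.075), np.float64(0.0253), np.float64(-0.0102), np.float64(0.0119), 1] len 0.0297 deg 0.45
```

View pics/s8.png

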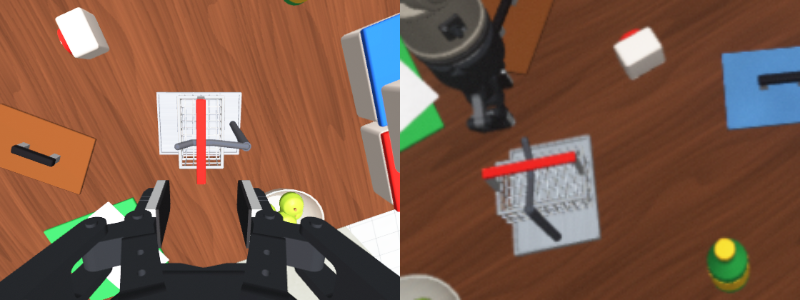

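The basket hangs on the hook: bar at scene-crop (483,172)–(577,157), level, fingers clear. Now to the blue lid, scene (290,271).

```bash
python3 - <<'E'
from h import *
plan([.5475,.031,.20],-.49,16)
E
```

```text
now [ 0.5114 -0.3501  0.3663] -0.3803 n 16 row [0, 0, np.float64(0.065), np.float64(0.0226), np.float64(-0.0079), np.float64(0.0104), 1] len 0.0261 deg 0.39
```

Call:
apply_moves(moves=[[0, 0, 0.065, 0.0226, -0.0079, 0.0104, 0], [0, 0, 0.065, 0.0226, -0.0079, 0.0104, 0], [0, 0, 0.065, 0.0226, -0.0079, 0.0104, 0], [0, 0, 0.065, 0.0226, -0.0079, 0.0104, 0], [0, 0, 0.065, 0.0226, -0.0079, 0.0104, 0], [0, 0, 0.065, 0.0226, -0.0079, 0.0104, 0], [0, 0, 0.065, 0.0226, -0.0079, 0.0104, 0], [0, 0, 0.065, 0.0226, -0.0079, 0.0104, 0]])

```text
clock: 17.63
tcp_pos: [0.5228, -0.1568, 0.2791]
orientation: [-2.647, -1.689, 0.003]
contact_force: [-0.4, 0.7, 0.1]
grip_width: 0.0428
gripper_force: 0.0
```

Call:
apply_moves(moves=[[0, 0, 0.065, 0.0226, -0.0079, 0.0104, 0.3], [0, 0, 0.065, 0.0226, -0.0079, 0.0104, 0.3], [0, 0, 0.065, 0.0226, -0.0079, 0.0104, 0.3], [0, 0, 0.065, 0.0226, -0.0079, 0.0104, 0.3], [0, 0, 0.065, 0.0226, -0.0079, 0.0104, 0.3], [0, 0, 0.065, 0.0226, -0.0079, 0.0104, 0.3], [0, 0, 0.065, 0.0226, -0.0079, 0.0104, 0.3], [0, 0, 0.065, 0.0226, -0.0079, 0.0104, 0.3]])

```text
clock: 18.3
tcp_pos: [0.5461, 0.0328, 0.1959]
orientation: [-2.693, -1.617, 0.003]
contact_force: [0.9, 0.6, -0.7]
grip_width: 0.0558
gripper_force: 0.0
```

```bash
python3 - <<'E'
from h import *
for i in range(3): grab_frame("top")
c=cam("wrist");f=grab_frame("wrist");o=telemetry.get_obs();print(o["tcp_pos"],phi(o),abs(o["qvel"]).max())
hsv=cv2.cvtColor(f,cv2.COLOR_BGR2HSV)
bl=main_blob((hsv[...,0]>95)&(hsv[...,0]<125)&(hsv[...,1]>90));m=bl.astype(np.uint8);print(m.sum(),cv2.boundingRect(cv2.findNonZero(m)))
m=hull(m).astype(np.float32);print("box fill",m.sum())
r=fit([(c,m)],[LID[0]],[.5476,.0308,1.08]);print("lid plate",r)
# handle: dark pixels inside the plate
g=(hsv[...,2]<70)&(m>0);g=main_blob(g);print("dark",g.sum(),cv2.boundingRect(cv2.findNonZero(g.astype(np.uint8))))
(cx,cy),(w,h),a=cv2.minAreaRect(cv2.findNonZero(g.astype(np.uint8)))
print("handle centre",onplane(c,(cx,cy),.042).round(4),w,h,a)
q=r[0];plan([q[0],q[1],.022],q[2]-np.pi/2,8)
E
```

```text
[0.5461904  0.03208452 0.1963038 ] -0.4873577016921984 0.034963444943892565
27573 (210, 73, 157, 203)
box fill 29449.0
lid plate (array([0.54600217, 0.02983008, 1.08365244]), np.float64(0.008760908618569374))
dark 1572 (279, 143, 18, 92)
handle centre [0.5471 0.0307 0.042 ] 91.0 17.0 90.0
now [0.5462 0.0321 0.1963] -0.4874 n 8 row [0, 0, np.float64(-0.0), np.float64(-0.0003), np.float64(0.0001), np.float64(0.0218), 1] len 0.0218 deg -0.0
```

Call:
apply_moves(moves=[[0, 0, 0, -0.002, 0, 0.03, 0.3], [0, 0, 0, 0, 0, 0.035, 0.3], [0, 0, 0, 0, 0, 0.035, 0.3], [0, 0, 0, 0, 0, 0.03, 0.3], [0, 0, 0, 0, 0, 0.02, 0.3], [0, 0, 0, 0, 0, 0.014, 0.3], [0, 0, 0, 0, 0, 0.008, 0.3], [0, 0, 0, 0, 0, 0, 0.3]])

```text
clock: 19.17
tcp_pos: [0.5451, 0.0286, 0.0243]
orientation: [-2.694, -1.615, 0.004]
contact_force: [0.3, 0.6, 0.7]
grip_width: 0.0554
gripper_force: 0.0
```

```bash
python3 - <<'E'
from h import *
for i in range(3): grab_frame("top")
o=telemetry.get_obs();print(o["tcp_pos"],phi(o),o["contact_force"]);plan([.5462,.0300,.022],1.0837-np.pi/2,2)
E
```

```text
[0.547079   0.02944406 0.02653884] -0.4897348966854899 [-0.70536468  0.41750118  0.03801914]
now [0.5471 0.0294 0.0265] -0.4897 n 2 row [0, 0, np.float64(-0.013), np.float64(0.0), np.float64(-0.0005), np.float64(0.0023), 1] len 0.0023 deg -0.08
```

Call:
apply_moves(moves=[[0, 0, 0, 0, -0.0005, 0.003, 0], [0, 0, 0, 0, 0, 0, -1], [0, 0, 0, 0, 0, 0, -1], [0, 0, 0, 0, 0, 0, -1], [0, 0, 0, 0, 0, 0, -1], [0, 0, 0, 0, 0, 0, -1], [0, 0, 0, 0, 0, 0, -1], [0, 0, 0, 0, 0, 0, -1]], grip_force=100)

```text
clock: 19.98
tcp_pos: [0.546, 0.0305, 0.0233]
orientation: [-2.693, -1.618, -0.001]
contact_force: [-2.6, 0.6, 6.4]
grip_width: 0.0141
gripper_force: 97.9
```

Call:
apply_moves(moves=[[0, 0, 0, 0, 0, 0, -1], [0, 0, 0, 0, 0, -0.005, -1], [0, 0, 0, 0, 0, -0.015, -1], [0, 0, 0, 0, 0, -0.03, -1], [0, 0, 0, 0, 0, -0.035, -1], [0, 0, 0, 0, 0, -0.035, -1], [0, 0, 0, 0, 0, -0.03, -1], [0, 0, 0, 0, 0, -0.02, -1]])

```text
clock: 20.65
tcp_pos: [0.5464, 0.03, 0.1955]
orientation: [2.693, 1.617, 0.004]
contact_force: [1.0, -0.1, -4.3]
grip_width: 0.0142
gripper_force: 98.3
```

```bash
python3 - <<'E'
from h import *
for i in range(2): grab_frame("top")
c=cam("wrist");f=grab_frame("wrist");o=telemetry.get_obs();print(o["tcp_pos"],phi(o),o["contact_force"],o["grip_width"])
# lid pose in world from wrist: plate hull (fingers may occlude middle)
hsv=cv2.cvtColor(f,cv2.COLOR_BGR2HSV)
bl=main_blob((hsv[...,0]>95)&(hsv[...,0]<125)&(hsv[...,1]>90));m=bl.astype(np.uint8);print(m.sum(),cv2.boundingRect(cv2.findNonZero(m)))
# pan again, from fixed cameras
hs=0
V=[]
for n in("scene","top"):
    F=grab_frame(n);L=silhouettes("pan",n);print(n,[np.round(d["extent"]) for d in L[:1]]);V.append((calibration(n),hull(main_blob(L[0]["mask"])).astype(np.float32)))
print("pan",fit(V,[np.vstack([PAN[0],box(-.112,.112,-.033,.033,.055,.062)])],[.497,.371,2.797]))
plan([.497,.371,.20],2.797-np.pi/2,24)
E
```

```text
[0.54633241 0.03050263 0.19347107] -0.488555340600787 [ 0.32206204  0.32076494 -4.83483499] 0.014221686127256142
75237 (114, 33, 342, 280)
scene [array([372., 200.,  64.,  81.])]
top [array([170., 194.,  80.,  95.])]
pan (array([0.49857813, 0.3720678 , 2.8101591 ]), np.float64(0.03897589445114136))
now [0.5444 0.0302 0.1906] -0.4887 n 24 row [0, 0, np.float64(-0.682), np.float64(0.0159), np.float64(0.0031), np.float64(-0.0004), 1] len 0.0163 deg -4.09
```

Call:
apply_moves(moves=[[0, 0, -0.682, 0.0159, 0.0031, -0.0004, -1], [0, 0, -0.682, 0.0159, 0.0031, -0.0004, -1], [0, 0, -0.682, 0.0159, 0.0031, -0.0004, -1], [0, 0, -0.682, 0.0159, 0.0031, -0.0004, -1], [0, 0, -0.682, 0.0159, 0.0031, -0.0004, -1], [0, 0, -0.682, 0.0159, 0.0031, -0.0004, -1], [0, 0, -0.682, 0.0159, 0.0031, -0.0004, -1], [0, 0, -0.682, 0.0159, 0.0031, -0.0004, -1]])

```text
clock: 21.67
tcp_pos: [0.5988, 0.1467, 0.1936]
orientation: [-2.124, -2.313, 0.005]
contact_force: [0.4, 0.4, -3.4]
grip_width: 0.0141
gripper_force: 98.2
```

Call:
apply_moves(moves=[[0, 0, -0.682, 0.0159, 0.0031, -0.0004, -1], [0, 0, -0.682, 0.0159, 0.0031, -0.0004, -1], [0, 0, -0.682, 0.0159, 0.0031, -0.0004, -1], [0, 0, -0.682, 0.0159, 0.0031, -0.0004, -1], [0, 0, -0.682, 0.0159, 0.0031, -0.0004, -1], [0, 0, -0.682, 0.0159, 0.0031, -0.0004, -1], [0, 0, -0.682, 0.0159, 0.0031, -0.0004, -1], [0, 0, -0.682, 0.0159, 0.0031, -0.0004, -1]])

```text
clock: 22.33
tcp_pos: [0.5806, 0.2733, 0.1966]
orientation: [-1.385, -2.818, 0.005]
contact_force: [-0.4, 0.7, -4.3]
grip_width: 0.014
gripper_force: 98.2
```

```bash
python3 - <<'E'
from h import *
for i in range(3): grab_frame("top")
c=calibration("wrist");c["world_from_camera"]=c["mount"];f=grab_frame("wrist");o=telemetry.get_obs();print(o["tcp_pos"],phi(o),o["contact_force"],o["grip_width"])
hsv=cv2.cvtColor(f,cv2.COLOR_BGR2HSV)
bl=main_blob((hsv[...,0]>95)&(hsv[...,0]<125)&(hsv[...,1]>90)).astype(np.uint8);x,y,w,h=cv2.boundingRect(cv2.findNonZero(bl));print(x,y,w,h)
# expected plate top corners in tool frame: lid z up = -tool z, plate top 9.3 mm beyond TCP in +z (TCP .0233 on lid z)
P=np.array([[sx*.1,sy*.07,.0233-.014] for sx,sy in((1,-1),(1,1),(-1,1),(-1,-1))]);print("expect",proj(c,P).round(1).tolist())
hu=cv2.approxPolyDP(cv2.convexHull(cv2.findNonZero(bl)),6,True);print("seen",hu.reshape(-1,2).tolist())
plan([.4975,.3705,.20],1.229,8)
E
```

```text
[0.58074681 0.27271753 0.19709497] 0.6534852155996306 [ 0.24276315 -0.64818001 -3.33060033] 0.013758579388884558
114 0 342 313
expect [[112.9, 30.5], [458.9, 30.8], [407.4, 416.3], [163.0, 416.0]]
seen [[455, 36], [419, 312], [150, 312], [114, 40], [143, 0], [381, 0]]
now [0.5807 0.2727 0.1971] 0.6535 n 8 row [0, 0, np.float64(-0.687), np.float64(0.0159), np.float64(0.0032), np.float64(-0.0004), 1] len 0.0163 deg -4.12
```

Call:
apply_moves(moves=[[0, 0, -0.687, 0.0159, 0.0032, -0.0004, -1], [0, 0, -0.687, 0.0159, 0.0032, -0.0004, -1], [0, 0, -0.687, 0.0159, 0.0032, -0.0004, -1], [0, 0, -0.687, 0.0159, 0.0032, -0.0004, -1], [0, 0, -0.687, 0.0159, 0.0032, -0.0004, -1], [0, 0, -0.687, 0.0159, 0.0032, -0.0004, -1], [0, 0, -0.687, 0.0159, 0.0032, -0.0004, -1], [0, 0, -0.687, 0.0159, 0.0032, -0.0004, -1]])

```text
clock: 23.2
tcp_pos: [0.4986, 0.3691, 0.2011]
orientation: [-0.533, -3.096, 0.003]
contact_force: [0.1, -0.2, -4.3]
grip_width: 0.0141
gripper_force: 98.2
```

```bash
python3 - <<'E'
from h import *
for i in range(3): grab_frame("top")
o=telemetry.get_obs();print(o["contact_force"]);plan([.4975,.3705,.10],1.229,8)
# fixed-camera check of held lid: compare lid fit against pan fit in same cameras
V=[]
for n in("scene","top"):
    F=grab_frame(n);L=[d for d in silhouettes("lid",n)]
    for d in L:
        mm=F[d["mask"]].mean(0); 
        if mm[0]-mm[2]>50: print(n,np.round(d["extent"]),round(d["p"],2))
E
```

```text
[ 0.25348627 -0.46425132 -4.72458276]
now [0.4977 0.37   0.2013] 1.2288 n 8 row [0, 0, np.float64(-0.0), np.float64(0.0), np.float64(0.0), np.float64(0.0127), 1] len 0.0127 deg -0.0
scene [381. 173.  70.  64.] 0.64
top [157. 175.  86.  79.] 0.94
```

Call:
apply_moves(moves=[[0, 0, 0, 0, 0, 0.015, -1], [0, 0, 0, 0, 0, 0.02, -1], [0, 0, 0, 0, 0, 0.02, -1], [0, 0, 0, 0, 0, 0.018, -1], [0, 0, 0, 0, 0, 0.014, -1], [0, 0, 0, 0, 0, 0.01, -1], [0, 0, 0, 0, 0, 0.004, -1], [0, 0, 0, 0, 0, 0.001, -1]])

```text
clock: 24.22
tcp_pos: [0.4986, 0.3696, 0.0994]
orientation: [-0.535, -3.095, 0.002]
contact_force: [-0.1, 0.4, -4.4]
grip_width: 0.0144
gripper_force: 98.1
```

```bash
python3 - <<'E'
from h import *
for i in range(3): grab_frame("top")
o=telemetry.get_obs();print(o["contact_force"],o["moment"]);plan([.4975,.3705,.088],1.229,8)
# check lid (in hand at z) with the same two cameras as the pan fit
z=o["tcp_pos"][2]-.0233
V=[]
for n in("scene","top"):
    F=grab_frame(n);hsv=cv2.cvtColor(F,cv2.COLOR_BGR2HSV)
    bl=(hsv[...,0]>95)&(hsv[...,0]<125)&(hsv[...,1]>90)
    L=[d for d in silhouettes("lid",n)]
    for d in L:
        X,Y,w,h=d["extent"]
        if (n=="scene" and abs(X-378)<20 and abs(Y-190)<25) or (n=="top" and abs(X-163)<20 and abs(Y-185)<25):
            print(n,np.round(d["extent"]));V.append((calibration(n),hull(main_blob(d["mask"])).astype(np.float32)));break
for v in [V]+[[a] for a in V]: print("lid",fit(v,[np.vstack([LID[0]])+[0,0,z]],[.4986,.372,2.81]))
E
```

```text
[ 0.71779455 -0.27675987 -2.95976797] [ 0.00537674 -0.01278047  0.07521337]
now [0.4991 0.3707 0.101 ] 1.2289 n 8 row [0, 0, np.float64(-0.0), np.float64(0.0002), np.float64(-0.0001), np.float64(0.0016), 1] len 0.0016 deg -0.0
scene [376. 192.  66.  62.]
top [164. 186.  82.  70.]
lid (array([0.50185474, 0.36773646, 2.7970311 ]), np.float64(1.9362530708312988))
lid (array([0.50071922, 0.36829987, 2.81142842]), np.float64(0.09389226138591766))
lid (array([0.55748889, 0.34274074, 2.37851852]), np.float64(3.640763282775879))
```

Call:
apply_moves(moves=[[0, 0, 0, 0, 0, 0.002, -1], [0, 0, 0, 0, 0, 0.002, -1], [0, 0, 0, 0, 0, 0.002, -1], [0, 0, 0, 0, 0, 0.002, -1], [0, 0, 0, 0, 0, 0.0015, -1], [0, 0, 0, 0, 0, 0.0005, -1], [0, 0, 0, 0, 0, 0, -1], [0, 0, 0, 0, 0, 0, -1]])

```text
clock: 25.23
tcp_pos: [0.4984, 0.3704, 0.0901]
orientation: [-0.534, -3.096, -0.0]
contact_force: [0.2, 0.8, -3.7]
grip_width: 0.0143
gripper_force: 98.1
```

Below the rim contact height of 0.0933 with no resistance, so the lip is entering. Continuing down.

Call:
apply_moves(moves=[[0, 0, 0, 0, 0, 0.001, -1], [0, 0, 0, 0, 0, 0.001, -1], [0, 0, 0, 0, 0, 0.001, -1], [0, 0, 0, 0, 0, 0.001, -1], [0, 0, 0, 0, 0, 0, -1], [0, 0, 0, 0, 0, 0, -1], [0, 0, 0, 0, 0, 0, -1], [0, 0, 0, 0, 0, 0, -1]])

```text
clock: 25.9
tcp_pos: [0.4985, 0.3704, 0.0873]
orientation: [0.534, 3.096, 0.001]
contact_force: [-2.1, -2.4, 5.5]
grip_width: 0.014
gripper_force: 99.6
```

Call:
apply_moves(moves=[[0, 0, 0, 0, 0, 0, -0.7], [0, 0, 0, 0, 0, 0, -0.6], [0, 0, 0, 0, 0, 0, -0.4], [0, 0, 0, 0, 0, 0, -0.2], [0, 0, 0, 0, 0, 0, 0], [0, 0, 0, 0, 0, 0, 0.2], [0, 0, 0, 0, 0, 0, 0.3], [0, 0, 0, 0, 0, 0, 0.3]])

```text
clock: 26.57
tcp_pos: [0.4984, 0.3704, 0.0861]
orientation: [0.534, 3.096, 0.0]
contact_force: [0.5, -0.7, 0.2]
grip_width: 0.0553
gripper_force: 0.0
```

Call:
apply_moves(moves=[[0, 0, 0, 0, 0, -0.005, 0.3], [0, 0, 0, 0, 0, -0.015, 0.3], [0, 0, 0, 0, 0, -0.025, 0.3], [0, 0, 0, 0, 0, -0.035, 0.3], [0, 0, 0, 0, 0, -0.035, 0.3], [0, 0, 0, 0, 0, -0.03, 0.3], [0, 0, 0, 0, 0, -0.02, 0.3], [0, 0, 0, 0, 0, -0.01, 0.3]])

```text
clock: 27.23
tcp_pos: [0.4996, 0.3712, 0.2652]
orientation: [0.533, 3.093, 0.007]
contact_force: [0.4, 0.2, 0.8]
grip_width: 0.0553
gripper_force: 0.0
```

```bash
python3 - <<'E'
from h import *
for i in range(3): grab_frame("top")
c=cam("wrist");f=grab_frame("wrist");o=telemetry.get_obs();print(o["tcp_pos"],phi(o),o["contact_force"])
hsv=cv2.cvtColor(f,cv2.COLOR_BGR2HSV)
bl=main_blob((hsv[...,0]>95)&(hsv[...,0]<125)&(hsv[...,1]>90)&(np.arange(560)<380)[None]).astype(np.uint8);x,y,w,h=cv2.boundingRect(cv2.findNonZero(bl));print(x,y,w,h)
L=silhouettes("lid","wrist");print([(round(d["p"],2),np.round(d["extent"])) for d in L])
for z in(.058,.064,.070): print(z,fit([(c,hull(L[0]["mask"]).astype(np.float32))],[LID[0]+[0,0,z]],[.4975,.3705,2.80]))
# pan outline: blue beyond the lid
P=lambda q:proj(c,box(-.1,.1,-.07,.07,.078,.078)[::2]@R.from_euler("z",q[2]).as_matrix().T+[q[0],q[1],0]).round(1).tolist()
print("expected plate corners",P([.4975,.3705,2.8]))
m=bl.astype(np.uint8);print("seen",cv2.approxPolyDP(cv2.convexHull(cv2.findNonZero(m)),4,True).reshape(-1,2).tolist())
F=grab_frame("top");V=[]
for n in("scene",):
    F=grab_frame(n)
    for t in("pan","lid","basket","stand"): print(n,t,[(round(d["p"],2),np.round(d["extent"])) for d in silhouettes(t,n)[:4]])
E
```

```text
[0.49778087 0.3699343  0.2597988 ] 1.2294932819697681 [-0.81130841 -0.07141114 -1.45616434]
207 58 156 215
[(0.7, array([286., 170., 157., 205.]))]
0.058 (array([0.49695395, 0.36955228, 2.80341265]), np.float64(0.03921519219875336))
0.064 (array([0.49741677, 0.36954951, 2.79980014]), np.float64(0.014398213475942612))
0.07 (array([0.4976025 , 0.36953218, 2.79928989]), np.float64(0.028576046228408813))
expected plate corners [[351.7, 271.9], [218.7, 271.8], [364.5, 68.5], [206.6, 68.3]]
seen [[362, 69], [347, 272], [222, 272], [208, 69], [253, 58], [316, 58]]
scene pan [(0.87, array([371., 206.,  64.,  63.]))]
scene lid [(0.96, array([294., 143.,  67.,  40.])), (0.87, array([376., 194.,  66.,  62.])), (0.64, array([124., 232.,  68.,  64.])), (0.56, array([256., 380.,  26.,  32.]))]
scene basket [(0.91, array([143., 332.,  66.,  43.]))]
scene stand [(0.57, array([153., 338.,  53.,  78.]))]
```

The lid fits best at the seated height of 0.064, at (0.4974,0.3695), yaw 2.80. That is within 1 mm of the casserole's pose, and the ear at columns 253–316 is centred on the lid. Handing in.

```bash
python3 -c "
from bench import order
print(order.hand_in())"
```

```text
the job is handed in; nothing more can be done
None
```

I've handed the job in: the basket hangs released on the hook and the lid sits seated on the casserole within about 1 mm by my wrist-camera fit, though on the first carry I bumped the basket into the hook and had to set it on the table and regrasp it; the hand-in returned no verdict.

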